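# Clamp the wind generator in its test stand

## Robot

A 6-joint arm with a two-finger parallel gripper is mounted at the origin on the work surface. World frame = base frame: x ahead of the robot, y to its left, z up, the work surface at z = 0. Lengths are in mm, angles in rad, forces in N, time in s.
With the tool pointing down it reaches from about 275 to 750 mm from the base axis. Payload 10.2 kg.
Tool frame: the origin (TCP) lies at the very end of the fingers, on their centre line; the grasp point (between the pads) lies 19 mm behind it; z points along the fingers, y is the line along which they close (so a half turn about z gives the same grasp; the last joint's range is limited). The gripper opens to 85 mm and grips with 20 to 120 N. Pads are 22 mm wide; open, the fingers measure 114 mm over their backs; the gripper's body (76 mm by 85 mm) begins 54 mm behind the grasp point. The pads swing forward as they close: fully open they stand 13 mm farther back than shut.
Start: joints at [0.927, 0.313, 1.498, -0, 1.331, -0.223], TCP at [214.471, 479.201, 231.294] pointing down, gripper open.
Joint ranges: [-2.94, 2.94], [-0.97, 2.17], [0.19, 2.56], [-1.23, 4.37], [0.02, 3.11], [-2.88, 2.88]. Speed limits (rad/s): [2.39, 2.39, 3.01, 3.14, 3.14, 3.14].

## Interface

Orientations are given as a unit quaternion [w, x, y, z].
In Python, from rig import ctrl gives the robot as it stands.
- The arm moves only by the shell command python3 -m inch 'ROWS' [OPENING] [FORCE]. ROWS is text: rows parted by semicolons, each of 6 numbers parted by spaces: the shift along the tool's x, y, z in mm, then the turn, a rotation vector about the tool's x, y, z in units of 6 degrees (1.0 is 6 degrees). A call has exactly 10 rows; each row shifts and turns the commanded pose from where the row before left it, along the tool's axes as they then stand; what a row does not reach is not made up. A row lasts 1/12 s, in which the tool goes at most 41.7 mm and 7.16 degrees, less where a joint would pass 70% of its speed; a pose out of reach is approached as far as the arm can. A call with a gripper value outside its range is refused whole. OPENING is the opening, from 0 (shut) to 1 (fully open), set as the call begins (- or left out, the last holds). The fingers move at their own pace and stop on an object; FORCE is the grip in N (left out, the last holds). Time passes only in rows, so rows that do not move let the fingers close, or fill a call up. It gives the time, the measured TCP pose, the force, the opening and the grip force at its end, in the units of the state.
- ctrl.sense(): the state, without advancing time (a new reading comes with each control period).
- ctrl.capture(name): name is "scene" or "top" or "wrist"; returns a dict with "image" (384x512x3 uint8, red, green, blue), "intrinsics" (3x3 intrinsics, pixels), "D" ([k1, k2, p1, p2, k3] as OpenCV has them; the pictures are not rectified), "rvec" (rotation vector, rad) and "tvec" (3), from world to camera coordinates, as OpenCV has them. Camera axes: x right, y down, z forward; pixel columns grow to the right and rows downward; lengths in mm; the calibration is good to about 2 mm. A picture is of the moment at which its call begins. There is no depth.
- ctrl.finish_job(): hands the job in; it is judged then, once.
The state is a dict: "time_s": time; "joints": joint angles; "dq": joint speeds; "tau": joint torques, N m; "eef_pos": TCP position; "ee_rot": TCP orientation; "force": force on the tool from outside, world axes, zero at the start; "wrist_torque": the same for the moment, N m; "grip_width": opening from 0.0 (shut) to 1.0 (fully open); "grip_force": force on a finger pad.
Only numpy, scipy, OpenCV 4.12 (cv2) and the standard library are available. Lean on these libraries where they do the work, as an engineer would, in place of code of your own. Each camera call takes 0.05 s, during which the arm holds its last target. There are 200 camera calls.

## Task

Clamp the white wind-turbine generator in its cradle for the blade test: push the steel clamp strap round with the back of a finger until its padded nose is over the middle of the generator, then push the red cam lever all the way down so that the strap holds the generator tight. Do it all by gentle pushing, gripping and lifting nothing; leave the generator lying in its cradle and the rotors and the sensor box where they are.

Things in the scene. Friction and masses are not known exactly. Their poses are not given: they have to be found in the camera images.
- stand: Fixed black test stand, too heavy to move: a flat bar 230 x 90 mm, its top 35 mm above the table. Origin on the table under the vertical stud of the clamp; x runs along the bar, level, from the stud to the cradle and the generator, z up. The bar reaches from x = -75 to +155 mm. On it round the stud a flat dark plate (diameter 92 mm, top at 39 mm); at x = 50 to 120 mm an aluminium vee cradle 70 mm wide, 55 mm high, with low end lips, open above.
- generator: Loose white cylinder with black ends, diameter 42 mm, 56 mm long (0.18 kg or so), lying in the cradle along the stand's x, its middle at x = 85 mm, y = 0 of the stand, its thin shaft and black hub pointing outwards (+x). Origin at the lowest point under its middle, 40 mm above the table; its top is 82 mm above the table.
- swivel (a joint): Turn of the whole clamp head (strap and cam lever together) about the vertical stud, rad, counter-clockwise seen from above. 0: the strap lies along the stand's +x with its nose over the middle of the generator. It starts turned aside, between -1.7 and -0.95 (out over the stand's -y side), and may go from -1.9 to +0.5; there is no stop at 0. It turns with a stiff friction of about 0.12 N m (1.5 N at 80 mm from the stud) and stays where it is left.
- strap: Flat steel clamp strap, 26 mm wide, 12 mm thick, 149 mm long with a round nose. Origin at its heel, 36 mm behind the stud, on its underside, 91 mm above the table; x along the strap towards its nose, z up. It reaches from x = -10 to +139 mm (103 mm from the stud); a brass screw holds up its heel. Its underside is 91 mm and its top 103 mm above the table with the lever up. The lever going down rocks it nose-down by about 5 mm.
- strap_nose (a point): Middle of the underside of the black rubber pad (24 x 26 mm, 5 mm thick) under the strap's nose, 85 mm from the stud, 86 mm above the table with the lever up: it then clears the generator's top by about 4 mm.
- lever (a joint): How far the red cam lever is pushed down, rad: 0 is standing steeply, 68 degrees above level, leaning back from the stud away from the strap's nose; 1.10 is fully down at its stop, 5 degrees above level, lying back over the strap's heel and beyond. Starts between 0 and 0.2. It moves in the upright plane along the strap, needs about 4 to 8 N near its end, and stays where it is left.
- lever_pivot (a point): Middle of the lever's pivot pin, on the stud axis, 116 mm above the table; the pin is level and crosswise to the strap.
- lever_tip (a point): Middle of the lever's free end, 88 mm from the pivot, on the lever's centre line. The red handle begins 18 mm from the pivot and is 20 mm wide (24 mm at the end) and 10 mm thick, so its upper face is 5 mm off the line from the pivot to this point.
- red_rotor: Bystander: loose red rotor lying flat, three blades of 58 mm radius, hub 14 mm high. Origin under the hub.
- blue_rotor: Bystander: loose blue rotor lying flat, four blades of 46 mm radius, hub 14 mm high. Origin under the hub.
- meter: Bystander: loose white sensor box 66 x 46 x 26 mm. Origin under its middle.
Mind the look-alikes: they are no part of the job. Leave any orange look-alike of the generator alone.

How it is judged (in metres and radians):
On the way, in this order (a step that is already met when the one before it is completed fails the run):
1. the strap's nose stands over the middle of the generator (within 10 mm of its centre line), the lever still up (y of strap_nose in the frame of stand between -0.01 and 0.01 m and x of strap_nose in the frame of stand above 0.07 m and value of joint lever below 0.4 rad), for 0.2 s.
2. the cam lever is all the way down (value of joint lever above 1.04 rad), for 0.2 s.
At the end, for the whole second after the job is handed in: The pad under the strap's nose is within 10 mm of the generator's centre line, the lever is within 0.06 rad of fully down and stays there by itself, the strap presses on the generator with more than 4 N, and the generator lies still in its cradle within 6 mm of where it was (y of strap_nose in the frame of stand between -0.01 and 0.01 m and x of strap_nose in the frame of stand above 0.07 m and value of joint lever above 1.04 rad and contact force between strap and generator above 4 N and distance of generator from where it was at the start of the episode below 0.006 m and linear speed of generator below 0.02 m/s); the robot touches nothing.
It fails at once if the lever is pushed down before the strap is over the generator (value of joint lever above 0.6 rad and (y of strap_nose in the frame of stand below -0.02 m or y of strap_nose in the frame of stand above 0.02 m)).
It fails at once if the generator is lifted or pushed out of its cradle (more than 12 mm) (distance of generator from where it was at the start of the episode above 0.012 m).
It fails at once if a rotor or the sensor box is lifted or moved more than 15 mm (distance of any of red_rotor, blue_rotor, meter from where it was at the start of the episode above 0.015 m).
It fails at once if the clamp is rammed or squeezed in the gripper (fingers on the stand and clamp with more than 35 N) (contact force between the fingers and stand above 35 N).
It also fails if it takes over 51 s, if anything falls off the work surface, if the arm or the gripper's body presses on something with over 40 N, if the wrist force passes 120 N, or if a joint passes its speed limit or range.

## Working session

There is one attempt and no reset: what is moved stays moved. The work goes in short steps, Python scripts to look and compute and a shell command to move; the robot and the scene stay as the last step left them, time stands still between calls to the robot, and variables do not carry over. Pictures are saved under pics/ and viewed, at most 10 in all, crops included, and the job is handed in when it is done.

```bash
mkdir -p pics; ls; python3 - <<'E'
from rig import ctrl
import cv2,pickle
d={}
for n in("scene","top"):
    c=ctrl.capture(n);d[n]=c;cv2.imwrite(f"pics/{n}0.png",c["image"][...,::-1])
    print(n,c["intrinsics"].round(1).tolist() if hasattr(c["intrinsics"],"round") else c["intrinsics"],c["rvec"],c["tvec"])
pickle.dump(d,open("d0.pkl","wb"))
s=ctrl.sense();print({k:s[k] for k in("time_s","eef_pos","ee_rot","force","grip_width")})
E
```

```text
pics
scene [[349.3, 0.0, 254.3], [0.0, 349.3, 189.3], [0.0, 0.0, 1.0]] [ 2.23425448  1.21492071 -0.4114383 ] [-323.7668486  -259.93886365 1015.41361937]
top [[361.2, 0.0, 259.8], [0.0, 361.2, 188.2], [0.0, 0.0, 1.0]] [ 2.15183701 -2.20062977  0.10685235] [ 47.7989919  517.80526085 731.71295369]
{'time_s': 0.1, 'eef_pos': array([214.32746267, 479.0003171 , 230.78496358]), 'ee_rot': array([-2.46007097e-04,  2.08854529e-01,  9.77946545e-01, -5.28617288e-04]), 'force': array([ 0.07261503, -0.05238794,  0.67821188]), 'grip_width': 1.0022109839529685}
```

View pics/scene0.png

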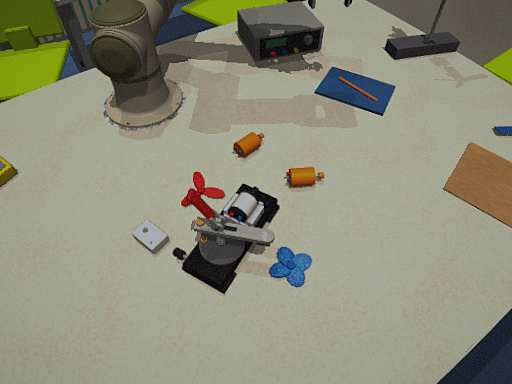

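View pics/top0.png

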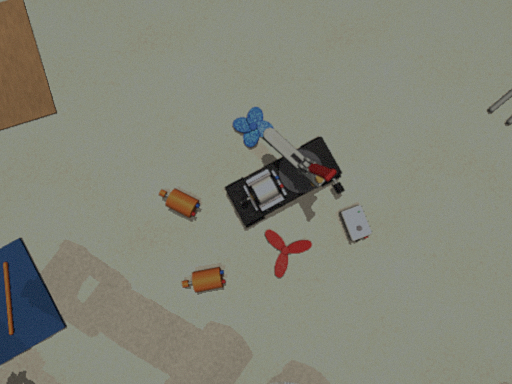

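Top view: the white generator in its cradle is at about (265,188), strap nose at (266,130), stud near (302,170) and red lever tip near (334,177). The candidates for the generator are this white one and the orange ones at (183,203) and (207,280), which I'll leave alone. For the lever, the red rotor at (287,252) is a bystander. Next I'll take a close crop and cast rays.

```bash
cat > h.py <<'E'
import numpy as np,cv2
def ray(c,px):
    K=np.array(c["intrinsics"],float);D=np.array(c["D"],float)
    R=cv2.Rodrigues(np.array(c["rvec"],float))[0];t=np.array(c["tvec"],float).ravel()
    u=cv2.undistortPoints(np.array([[px]],float),K,D).ravel()
    return -R.T@t, R.T@np.array([u[0],u[1],1.])
def onz(c,px,z):
    o,d=ray(c,px);return o+d*(z-o[2])/d[2]
def proj(c,P):
    return cv2.projectPoints(np.array(P,float).reshape(-1,3),np.array(c["rvec"],float),np.array(c["tvec"],float),np.array(c["intrinsics"],float),np.array(c["D"],float))[0].reshape(-1,2)
def tri(c1,p1,c2,p2):
    A=[];b=[]
    for c,p in((c1,p1),(c2,p2)):
        o,d=ray(c,p);d/=np.linalg.norm(d);M=np.eye(3)-np.outer(d,d);A.append(M);b.append(M@o)
    return np.linalg.lstsq(np.vstack(A),np.hstack(b),rcond=None)[0]
E
python3 - <<'E'
import pickle,cv2,numpy as np
from h import *
d=pickle.load(open("d0.pkl","rb"))
T=d["top"]["image"];S=d["scene"]["image"]
a=cv2.resize(T[90:240,215:385],None,fx=4.5,fy=4,interpolation=3)[...,::-1]
a=cv2.resize(T[100:240,220:380],None,fx=5,fy=4.2,interpolation=3) if 0 else cv2.resize(T[100:220,220:380],None,fx=5,fy=5,interpolation=cv2.INTER_CUBIC)
cv2.imwrite("pics/tc.png",a[...,::-1])
b=cv2.resize(S[170:290,150:310],None,fx=5,fy=5,interpolation=cv2.INTER_CUBIC)
cv2.imwrite("pics/sc.png",b[...,::-1])
E
```

```text
(no output)
```

View pics/tc.png

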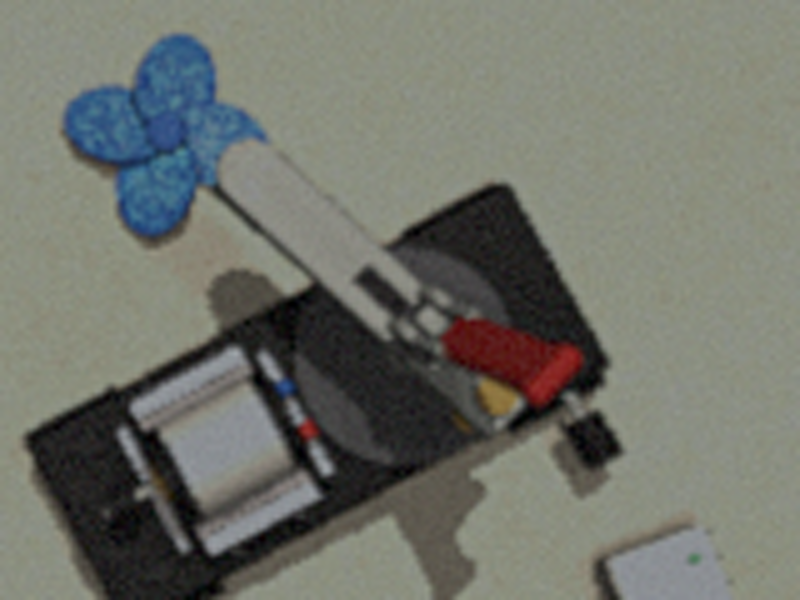

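View pics/sc.png

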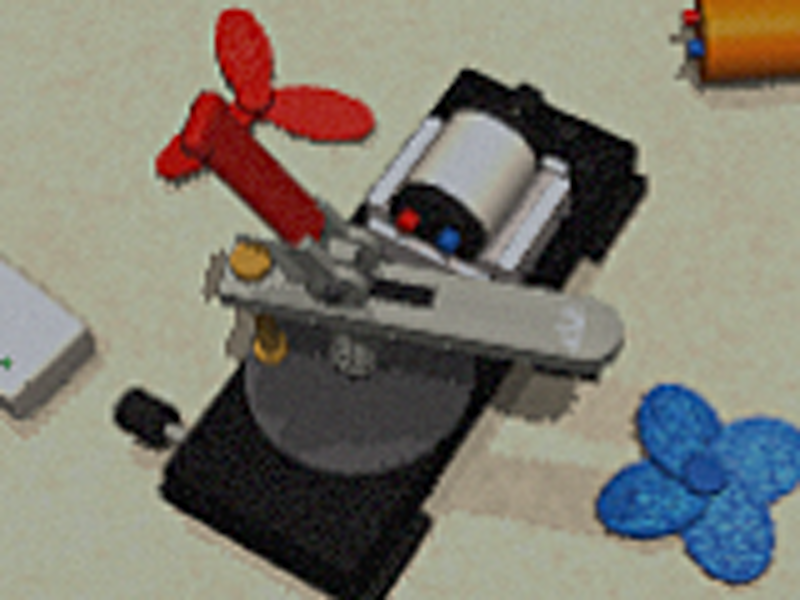

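The crops show the generator middle at tc(228,445), pivot at tc(425,322), strap nose end at tc(238,160), red lever tip at tc(557,375), and the bar corners at tc(500,185), (605,372), (30,440). In the scene crop the lever tip is at sc(207,118) and the nose end at sc(612,330).

```bash
python3 - <<'E'
import pickle,cv2,numpy as np
from h import *
d=pickle.load(open("d0.pkl","rb"));t,s=d["top"],d["scene"]
P=lambda x,y:(220+(x+.5)/5-.5,100+(y+.5)/5-.5)
Q=lambda x,y:(150+(x+.5)/5-.5,170+(y+.5)/5-.5)
f=lambda v:np.round(v,1)
print("gen",f(onz(t,P(228,445),75)), "gen scene",f(onz(s,Q(480,165),78)))
c=[onz(t,P(*p),35) for p in((503,185),(606,375),(28,437))]
print("bar",f(c),[f(np.linalg.norm(c[0]-c[i])) for i in(1,2)])
x=(c[2]-c[0])/np.linalg.norm(c[2]-c[0]);y=(c[1]-c[0])/np.linalg.norm(c[1]-c[0]);print("xdir",x,"y",y,np.degrees(np.arctan2(x[1],x[0])))
print("stud from bar",f(c[0]+x*75+(c[1]-c[0])/2))
print("pivot",f(onz(t,P(430,318),116)),f(onz(s,Q(350,265),116)))
n=onz(t,P(232,152),103);print("nose",f(n),"scene",f(onz(s,Q(622,335),97)))
# strap side edges mid
for p in((290,163),(225,185),(405,275),(352,305)):print("edge",f(onz(t,P(*p),103)))
print("tip",f(tri(t,P(560,375),s,Q(207,120))))
print("rotors",[f(onz(t,p,8)) for p in((253,126),(287,252))],"meter",f(onz(t,(355,224),26)))
E
```

```text
gen [513.1  26.   75. ] gen scene [518.5  30.   78. ]
bar [[ 623.2  -92.3   35. ]
 [ 542.3 -131.9   35. ]
 [ 521.9  107.5   35. ]] [np.float64(90.1), np.float64(224.1)]
xdir [-0.4523844   0.89182305  0.        ] y [-0.89824639 -0.43949224  0.        ] 116.89676780875976
stud from bar [548.9 -45.2  35. ]
pivot [554.8 -48.9 116. ] [553.2 -45.9 116. ]
nose [622.3  22.4 103. ] scene [621.6  26.6  97. ]
edge [6.175e+02 5.000e-01 1.030e+02]
edge [609.6  25.4 103. ]
edge [573.5 -41.8 103. ]
edge [562.5 -21.4 103. ]
tip [523.5 -78.  193.7]
rotors [array([656.2,  47.8,   8. ]), array([384.4, -18. ,   8. ])] meter [ 440.  -158.8   26. ]
```

Estimates: stud at about (552,-47), stand x at 116.5°, strap at about 45° (swivel about -1.25). The plan is to shut the fingers, go above the far side of the strap and turn the tool so -y is the push direction.

```bash
R='-29.7 -14.2 0 0 0 0'; python3 -m inch '-29.7 -14.2 0 0 0 0;-29.7 -14.2 0 0 0 0;-29.7 -14.2 0 0 0 0;-29.7 -14.2 0 0 0 0;-29.7 -14.2 0 0 0 0;-29.7 -14.2 0 0 0 0;-29.7 -14.2 0 0 0 0;-29.7 -14.2 0 0 0 0;-29.7 -14.2 0 0 0 0;-29.7 -14.2 0 0 0 0' 0 20
python3 -m inch '-29.7 -14.2 0 0 0 0;-29.7 -14.2 0 0 0 0;-29.7 -14.2 0 0 0 0;-29.7 -14.2 0 0 0 0;-29.7 -14.2 0 0 0 0;-29.7 -14.2 0 0 0 0;-29.7 -14.2 0 0 0 0;-29.7 -14.2 0 0 0 0;-29.7 -14.2 0 0 0 0;-29.7 -14.2 0 0 0 0'
python3 -m inch '0 0 0 0 0 0.95;0 0 0 0 0 0.95;0 0 0 0 0 0.95;0 0 0 0 0 0.95;0 0 0 0 0 0.95;0 0 0 0 0 0.95;0 0 0 0 0 0.95;0 0 0 0 0 0.95;0 0 0 0 0 0.95;0 0 0 0 0 0.95'
python3 -m inch '0 0 0 0 0 0.95;0 0 0 0 0 0.95;0 0 0 0 0 0.95;0 0 0 0 0 0.95;0 0 0 0 0 0.95;0 0 0 0 0 0.95;0 0 0 0 0 0.95;0 0 0 0 0 0.95;0 0 0 0 0 0.9;0 0 0 0 0 0'
```

```text
time_s: 0.93
eef_pos: [428.2, 226.8, 231.1]
ee_rot: [-0.0, 0.209, 0.978, -0.0]
force: [0.8, 0.4, 0.1]
grip_width: 0.001
grip_force: 0.0
time_s: 1.77
eef_pos: [641.3, -24.0, 230.8]
ee_rot: [-0.0, 0.209, 0.978, 0.0]
force: [-0.3, 0.5, 1.1]
grip_width: 0.001
grip_force: 0.0
time_s: 2.6
eef_pos: [640.5, -22.6, 230.8]
ee_rot: [-0.0, 0.652, 0.758, -0.0]
force: [-0.3, 0.9, -0.5]
grip_width: 0.0
grip_force: 0.0
time_s: 3.43
eef_pos: [640.5, -22.7, 230.8]
ee_rot: [-0.0, 0.915, 0.404, -0.0]
force: [-0.2, 0.2, 0.5]
grip_width: -0.002
grip_force: 0.0
```

```bash
python3 -m inch '0 0 15 0 0 0.2;0 0 15 0 0 0.2;0 0 15 0 0 0;0 0 15 0 0 0;0 0 15 0 0 0;0 0 15 0 0 0;0 0 15 0 0 0;0 0 15 0 0 0;0 0 12 0 0 0;0 0 6 0 0 0'
python3 - <<'E'
from rig import ctrl
import cv2,numpy as np
a=ctrl.capture("top")["image"][90:220,220:380];b=ctrl.capture("scene")["image"][150:280,150:310]
im=np.hstack([cv2.resize(x,(400,325),interpolation=2) for x in(a,b)]);cv2.imwrite("pics/pre.png",im[...,::-1])
E
```

```text
time_s: 4.27
eef_pos: [639.9, -22.5, 91.4]
ee_rot: [-0.001, 0.922, 0.388, -0.001]
force: [0.3, 1.3, -0.3]
grip_width: -0.0
grip_force: 0.0
```

View pics/pre.png

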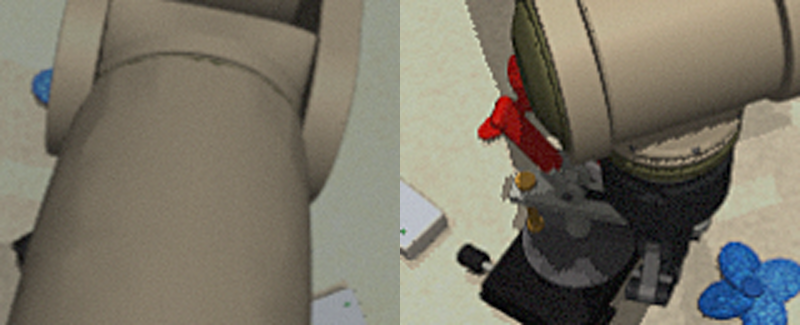

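```bash
python3 -m inch '0 -2 0 0 0 0;0 -2 0 0 0 0;0 -2 0 0 0 0;0 -2 0 0 0 0;0 -2 0 0 0 0;0 -1 0 0 0 0;0 -1 0 0 0 0;0 -1 0 0 0 0;0 -1 0 0 0 0;0 -1 0 0 0 0'
python3 -m inch '0 -1 0 0 0 0;0 -1 0 0 0 0;0 -1 0 0 0 0;0 -1 0 0 0 0;0 0 0 0 0 0;1.4 -4.2 0 0 0 -0.5;1.4 -4.2 0 0 0 -0.5;1.4 -4.2 0 0 0 -0.5;1.4 -4.2 0 0 0 -0.5;1.4 -4.2 0 0 0 -0.5'
```

```text
time_s: 5.2
eef_pos: [629.9, -12.1, 93.3]
ee_rot: [0.0, 0.922, 0.387, 0.0]
force: [0.0, -0.1, 0.9]
grip_width: 0.002
grip_force: 0.0
time_s: 6.03
eef_pos: [615.2, 9.0, 93.4]
ee_rot: [0.0, 0.863, 0.505, 0.0]
force: [1.6, -2.0, 0.3]
grip_width: -0.002
grip_force: 0.7
```

Contact is at about 2.5 N, as expected. I'll continue round the arc.

```bash
python3 -m inch '1.4 -4.2 0 0 0 -0.5;1.4 -4.2 0 0 0 -0.5;1.4 -4.2 0 0 0 -0.5;1.4 -4.2 0 0 0 -0.5;1.4 -4.2 0 0 0 -0.5;1.4 -4.2 0 0 0 -0.5;1.4 -4.2 0 0 0 -0.5;1.4 -4.2 0 0 0 -0.5;1.4 -4.2 0 0 0 -0.5;0 0 0 0 0 0'
python3 -m inch '1.4 -4.2 0 0 0 -0.5;1.4 -4.2 0 0 0 -0.5;1.4 -4.2 0 0 0 -0.5;0.9 -2.8 0 0 0 -0.33;0.9 -2.8 0 0 0 -0.33;0.9 -2.8 0 0 0 -0.33;0 0 0 0 0 0;0 0 0 0 0 0;0 0 0 0 0 0;0 0 0 0 0 0'
python3 - <<'E'
from rig import ctrl
import cv2,numpy as np
a=ctrl.capture("top")["image"][90:220,220:380];b=ctrl.capture("scene")["image"][150:280,150:310]
im=np.hstack([cv2.resize(x,(400,325),interpolation=2) for x in(a,b)]);cv2.imwrite("pics/p2.png",im[...,::-1])
E
```

```text
time_s: 6.87
eef_pos: [582.9, 32.4, 93.5]
ee_rot: [0.0, 0.722, 0.692, 0.0]
force: [0.5, 0.6, 0.5]
grip_width: -0.001
grip_force: 0.2
time_s: 7.7
eef_pos: [561.9, 37.8, 93.3]
ee_rot: [0.0, 0.627, 0.779, 0.0]
force: [-0.2, -0.1, -0.1]
grip_width: 0.0
grip_force: 0.3
```

View pics/p2.png

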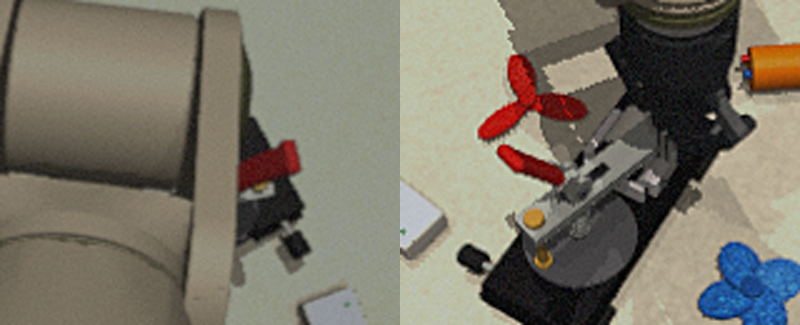

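The strap is at about 102°, parallel-ish to the bar and just short of the generator's middle. I'll push on about 11°, back off, rise and look.

```bash
python3 -m inch '0.7 -2 0 0 0 -0.24;0.7 -2 0 0 0 -0.24;0.7 -2 0 0 0 -0.24;0.7 -2 0 0 0 -0.24;0.7 -2 0 0 0 -0.24;0.7 -2 0 0 0 -0.24;0.7 -2 0 0 0 -0.24;0.7 -2 0 0 0 -0.24;0 0 0 0 0 0;0 0 0 0 0 0'
python3 -m inch '0 3 0 0 0 0;0 5 0 0 0 0;0 10 0 0 0 0;0 10 0 0 0 0;0 10 0 0 0 0;0 0 -25 0 0 0;0 0 -30 0 0 0;0 0 -30 0 0 0;0 0 -30 0 0 0;0 0 -30 0 0 0'
python3 -m inch '0 0 -15 0 0 0;30 0 0 0 0 0;30 0 0 0 0 0;30 0 0 0 0 0;30 0 0 0 0 0;30 0 0 0 0 0;30 0 0 0 0 0;30 0 0 0 0 0;0 0 0 0 0 0;0 0 0 0 0 0'
python3 - <<'E'
from rig import ctrl
import cv2,numpy as np,pickle
d={n:ctrl.capture(n) for n in("top","scene")};pickle.dump(d,open("d1.pkl","wb"))
a=d["top"]["image"][110:240,220:380];b=d["scene"]["image"][150:280,150:310]
im=np.vstack([cv2.resize(a,None,fx=4,fy=4,interpolation=2)[:300],]) if 0 else np.hstack([cv2.resize(x,(400,325),interpolation=2) for x in(a,b)]);cv2.imwrite("pics/p3.png",im[...,::-1])
E
```

```text
time_s: 8.63
eef_pos: [544.9, 38.4, 93.3]
ee_rot: [0.0, 0.545, 0.838, -0.0]
force: [1.4, -0.2, 0.2]
grip_width: -0.0
grip_force: 0.3
time_s: 9.47
eef_pos: [579.6, 54.2, 239.7]
ee_rot: [-0.0, 0.545, 0.838, -0.0]
force: [0.5, -0.3, -0.0]
grip_width: -0.001
grip_force: 0.0
time_s: 10.3
eef_pos: [494.0, 246.9, 253.2]
ee_rot: [-0.0, 0.544, 0.839, -0.0]
force: [0.3, -0.1, 0.1]
grip_width: -0.003
grip_force: 0.0
```

View pics/p3.png

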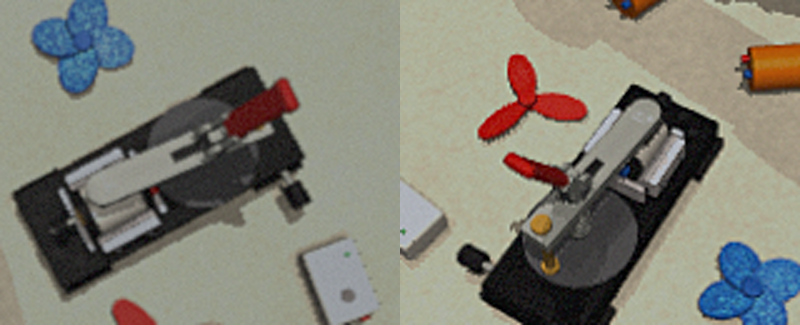

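Both views are clear. In the top crop the nose end is at (88,193), the pivot at (207,145), the lever tip at (290,97), and the bar corners at (251,68), (303,165), (14,190), (66,291). Next I'll compute how far the nose is off.

```bash
python3 - <<'E'
import pickle
from h import *
d=pickle.load(open("d1.pkl","rb"));t,s=d["top"],d["scene"]
P=lambda x,y:(220+(x+.5)/2.5-.5,110+(y+.5)/2.5-.5)
Q=lambda x,y:(150+(x-400+.5)/2.5-.5,150+(y+.5)/2.5-.5)
c=np.array([onz(t,P(*p),35) for p in((251,68),(303,165),(14,190),(66,291))])
x=(c[2]+c[3]-c[0]-c[1])[:2];x/=np.linalg.norm(x);y=np.array([-x[1],x[0]])
# centreline of bar
print("ang",np.degrees(np.arctan2(x[1],x[0])),"mid",c.mean(0)); o=c.mean(0)[:2]-40*x;print("stud",o)
for n,p,z in(("nose",(88,193),103),("strapA",(100,176),103),("strapB",(106,207),103),("strapC",(180,143),103),("strapD",(190,170),103),("pivot",(207,145),116),("gen lipsides",(113,195),70)):
    q=onz(t,P(*p),z)[:2]-o;print(n,q.round(1),(q@x).round(1),(q@y).round(1))
q=onz(s,Q(652,103),103)[:2]-o;print("nose scene",(q@x).round(1),(q@y).round(1))
tip=tri(t,P(289,97),s,Q(513,160));q=tip[:2]-o;print("tip",tip,q@x,q@y)
# gray-bright strap mask rectified on z=103 plane: stand frame x -60..160,y-60..60
X,Y=np.meshgrid(np.arange(-90,160,.5),np.arange(60,-60,-.5))
W=np.stack([o[0]+X*x[0]+Y*y[0],o[1]+X*x[1]+Y*y[1],np.full_like(X,103)],-1)
m=proj(t,W).astype(np.float32).reshape(X.shape+(2,))
im=cv2.remap(t["image"],m[...,0],m[...,1],cv2.INTER_CUBIC);im=cv2.resize(im,None,fx=1.6,fy=1.6)
for yy in range(-40,41,10):cv2.line(im,(0,int((60-yy)*3.2)),(10 if yy else 800,int((60-yy)*3.2)),(255,0,0),1)
cv2.imwrite("pics/rect.png",im[...,::-1])
E
```

```text
ang 116.40771759928224 mid [531.98706551 -12.69654964  35.        ]
stud [549.77729852 -48.52262408]
nose [-35.7  94.4] 100.4 -10.0
strapA [-23.   85.1] 86.5 -17.2
strapB [-46.5  81.1] 93.3 5.6
strapC [ 0.6 24.3] 21.5 -11.4
strapD [-20.   17.4] 24.5 10.2
pivot [-3.3  5.6] 6.5 0.4
gen lipsides [-34.5  75. ] 82.5 -2.5
nose scene 98.4 -10.2
tip [564.81038365 -88.19164692 195.47744366] -42.21568630959704 4.178618327629009
```

View pics/rect.png

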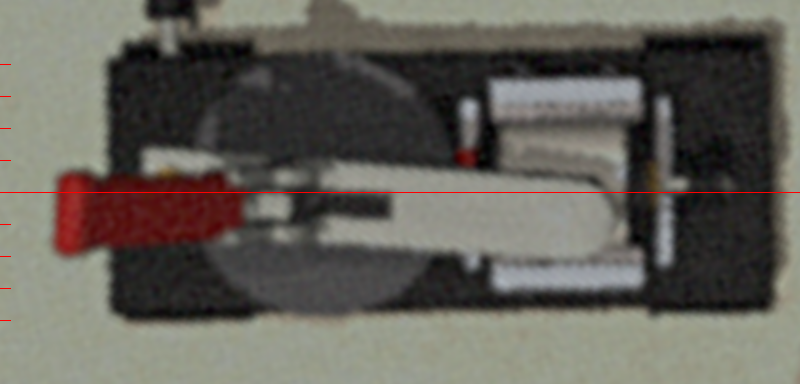

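The strap lies about -3° off the axis, which puts the nose about 4–5 mm short. That is within limits, but I'll give it another 3° for margin by retracing the path.

```bash

python3 -m inch '-30 0 0 0 0 0;-30 0 0 0 0 0;-30 0 0 0 0 0;-30 0 0 0 0 0;-30 0 0 0 0 0;-30 0 0 0 0 0;-30 0 0 0 0 0;0 0 0 0 0 0;0 0 25 0 0 0;0 0 25 0 0 0'
python3 -m inch '0 0 25 0 0 0;0 0 25 0 0 0;0 0 25 0 0 0;0 0 20 0 0 0;0 0 15 0 0 0;0 -10 0 0 0 0;0 -10 0 0 0 0;0 -8 0 0 0 0;0 -4 0 0 0 0;0 -3 0 0 0 0'
python3 -m inch '0 -2 0 0 0 0;0 -1 0 0 0 0;0.3 -1.1 0 0 0 -0.12;0.3 -1.1 0 0 0 -0.12;0.3 -1.1 0 0 0 -0.12;0.3 -1.1 0 0 0 -0.12;0 0 0 0 0 0;0 0 0 0 0 0;0 0 0 0 0 0;0 0 0 0 0 0'
python3 -m inch '0 3 0 0 0 0;0 5 0 0 0 0;0 10 0 0 0 0;0 10 0 0 0 0;0 10 0 0 0 0;0 0 -25 0 0 0;0 0 -30 0 0 0;0 0 -30 0 0 0;0 0 -30 0 0 0;0 0 -30 0 0 0'
```

```text
time_s: 11.23
eef_pos: [580.3, 52.4, 203.4]
ee_rot: [0.001, 0.546, 0.838, 0.001]
force: [-0.1, -0.1, -0.7]
grip_width: 0.001
grip_force: 0.0
time_s: 12.07
eef_pos: [547.5, 39.1, 93.6]
ee_rot: [0.0, 0.545, 0.838, 0.0]
force: [-0.6, 0.3, 0.4]
grip_width: -0.003
grip_force: 0.0
time_s: 12.9
eef_pos: [540.4, 37.6, 93.3]
ee_rot: [-0.0, 0.524, 0.852, -0.0]
force: [0.5, 0.8, 1.0]
grip_width: -0.002
grip_force: 0.6
time_s: 13.73
eef_pos: [574.2, 55.0, 239.7]
ee_rot: [-0.0, 0.524, 0.852, -0.0]
force: [0.7, 0.8, 0.0]
grip_width: 0.002
grip_force: 0.0
```

Now I turn the tool 90° and go above and in front of the lever.

```bash

python3 -m inch '0 0 0 0 0 1;0 0 0 0 0 1;0 0 0 0 0 1;0 0 0 0 0 1;0 0 0 0 0 1;0 0 0 0 0 1;0 0 0 0 0 1;0 0 0 0 0 1;0 0 0 0 0 1;0 0 0 0 0 1'
python3 -m inch '0 0 0 0 0 1;0 0 0 0 0 1;0 0 0 0 0 1;0 0 0 0 0 1;0 0 0 0 0 1;-16.5 21 0 0 0 0;-16.5 21 0 0 0 0;-16.5 21 0 0 0 0;-16.5 21 0 0 0 0;0 0 0 0 0 0'
python3 - <<'E'
from rig import ctrl
import cv2
cv2.imwrite("pics/w.png",ctrl.capture("scene")["image"][150:290,150:310,::-1].repeat(4,0).repeat(4,1))
E
```

```text
time_s: 14.57
eef_pos: [574.4, 55.0, 238.1]
ee_rot: [-0.0, 0.881, 0.474, -0.0]
force: [0.3, -0.6, 0.5]
grip_width: 0.002
grip_force: 0.0
time_s: 15.4
eef_pos: [552.9, -53.5, 238.2]
ee_rot: [0.0, 0.973, 0.23, -0.0]
force: [0.2, 0.4, -0.4]
grip_width: -0.0
grip_force: 0.0
```

View pics/w.png

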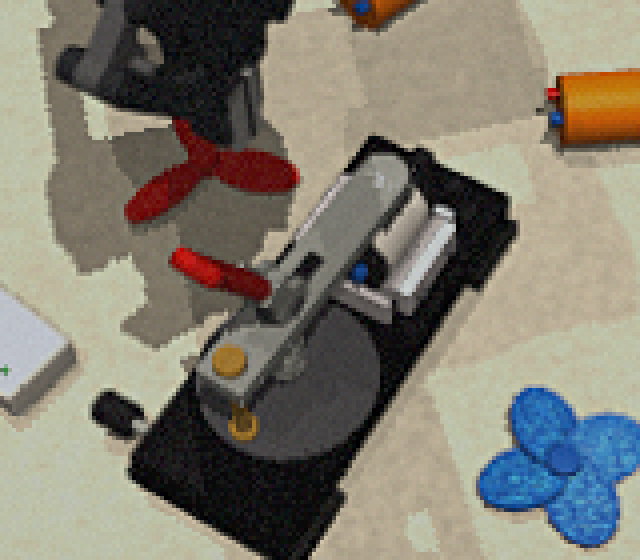

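The strap now lies along the stand with its nose over the generator. The finger hangs in front of the lever, so I'll descend and ease into contact.

```bash

python3 -m inch '0 -2 6 0 0 0;0 -1 10 0 0 0;0 0 10 0 0 0;0 0 10 0 0 0;0 0 10 0 0 0;0 0 6 0 0 0;0 2 0 0 0 0;0 2 0 0 0 0;0 2 0 0 0 0;0 2 0 0 0 0'
python3 -m inch '0 2 0 0 0 0;0 2 0 0 0 0;0 2.8 1.4 0 0 0;0 2.8 1.4 0 0 0;0 2.8 1.4 0 0 0;0 2.8 1.4 0 0 0;0 2.7 1.9 0 0 0;0 2.7 1.9 0 0 0;0 2.6 1.9 0 0 0;0 2.6 1.9 0 0 0'
```

```text
time_s: 16.28
eef_pos: [555.9, -54.8, 186.8]
ee_rot: [0.0, 0.973, 0.232, 0.0]
force: [-0.3, 0.5, 0.5]
grip_width: 0.0
grip_force: 0.0
time_s: 17.12
eef_pos: [567.4, -77.8, 173.1]
ee_rot: [0.0, 0.973, 0.232, 0.0]
force: [-1.2, 0.7, 4.7]
grip_width: -0.002
grip_force: 1.8
```

```bash

python3 -m inch '0 2.3 2.4 0 0 0;0 2.3 2.4 0 0 0;0 2.3 2.4 0 0 0;0 2.2 2.4 0 0 0;0 1.8 2.7 0 0 0;0 1.8 2.7 0 0 0;0 1.8 2.7 0 0 0;0 1.8 2.7 0 0 0;0 0 0 0 0 0;0 0 0 0 0 0'
python3 -m inch '0 1.3 3 0 0 0;0 1.3 3 0 0 0;0 1.3 3 0 0 0;0 1.3 3 0 0 0;0 0.9 3.1 0 0 0;0 0.9 3.1 0 0 0;0 0.5 2 0 0 0;0 0.4 2 0 0 0;0 0 0 0 0 0;0 0 0 0 0 0'
```

```text
time_s: 17.95
eef_pos: [574.2, -91.9, 152.0]
ee_rot: [-0.0, 0.973, 0.232, -0.001]
force: [0.4, -0.9, 0.1]
grip_width: -0.002
grip_force: 0.0
time_s: 18.78
eef_pos: [577.9, -98.7, 130.1]
ee_rot: [-0.001, 0.973, 0.232, -0.0]
force: [-0.4, -0.1, 1.4]
grip_width: -0.002
grip_force: 0.5
```

```bash

python3 -m inch '0 0.3 1 0 0 0;0 0.2 1 0 0 0;0 0 0.7 0 0 0;0 0 0 0 0 0;0 0 0 0 0 0;0 0 0 0 0 0;0 0 0 0 0 0;0 0 0 0 0 0;0 0 0 0 0 0;0 0 0 0 0 0'
python3 -m inch '0 0 0.7 0 0 0;0 0 0.6 0 0 0;0 0 0 0 0 0;0 0 0 0 0 0;0 0 0 0 0 0;0 0 0 0 0 0;0 0 0 0 0 0;0 0 0 0 0 0;0 0 0 0 0 0;0 0 0 0 0 0'
```

```text
time_s: 19.62
eef_pos: [578.2, -99.4, 127.7]
ee_rot: [-0.0, 0.973, 0.232, -0.0]
force: [-1.3, 0.9, 2.2]
grip_width: 0.001
grip_force: 1.2
time_s: 20.45
eef_pos: [578.4, -99.5, 126.5]
ee_rot: [0.0, 0.973, 0.232, 0.0]
force: [-2.0, 1.3, 3.4]
grip_width: 0.005
grip_force: 1.9
```

```bash

python3 -m inch '0 0 0.5 0 0 0;0 0 0.5 0 0 0;0 0 0 0 0 0;0 0 0 0 0 0;0 0 0 0 0 0;0 0 0 0 0 0;0 0 0 0 0 0;0 0 0 0 0 0;0 0 0 0 0 0;0 0 0 0 0 0'
python3 -m inch '0 0 0.5 0 0 0;0 0 0.5 0 0 0;0 0 0 0 0 0;0 0 0 0 0 0;0 0 0 0 0 0;0 0 0 0 0 0;0 0 0 0 0 0;0 0 0 0 0 0;0 0 0 0 0 0;0 0 0 0 0 0'
```

```text
time_s: 21.28
eef_pos: [578.5, -99.6, 126.0]
ee_rot: [0.0, 0.973, 0.232, 0.0]
force: [-1.6, 2.3, 8.2]
grip_width: -0.002
grip_force: 3.7
time_s: 22.12
eef_pos: [578.6, -99.7, 125.6]
ee_rot: [0.0, 0.973, 0.232, 0.001]
force: [-3.1, 1.6, 11.9]
grip_width: 0.0
grip_force: 5.5
```

```bash

python3 -m inch '0 0 0.5 0 0 0;0 0 0.5 0 0 0;0 0 0.5 0 0 0;0 0 0 0 0 0;0 0 0 0 0 0;0 0 0 0 0 0;0 0 0 0 0 0;0 0 0 0 0 0;0 0 0 0 0 0;0 0 0 0 0 0'
python3 -m inch '0 0 -2 0 0 0;0 0 -3 0 0 0;0 0 -10 0 0 0;0 0 -25 0 0 0;0 0 -30 0 0 0;0 0 -30 0 0 0;30 0 0 0 0 0;30 0 0 0 0 0;30 0 0 0 0 0;30 0 0 0 0 0'
python3 -m inch '30 0 0 0 0 0;30 0 0 0 0 0;0 -30 0 0 0 0;0 -30 0 0 0 0;0 -30 0 0 0 0;0 -30 0 0 0 0;0 -30 0 0 0 0;0 -30 0 0 0 0;0 -30 0 0 0 0;0 -30 0 0 0 0'
python3 - <<'E'
from rig import ctrl
import cv2,numpy as np,pickle
d={n:ctrl.capture(n) for n in("top","scene")};pickle.dump(d,open("d2.pkl","wb"))
a=d["top"]["image"][110:240,220:380];b=d["scene"]["image"][150:280,150:310]
im=np.hstack([cv2.resize(x,(400,325),interpolation=2) for x in(a,b)]);cv2.imwrite("pics/p4.png",im[...,::-1])
E
```

```text
time_s: 22.95
eef_pos: [578.9, -99.7, 124.9]
ee_rot: [0.001, 0.973, 0.232, 0.001]
force: [-4.1, 1.4, 16.6]
grip_width: 0.004
grip_force: 8.3
time_s: 23.78
eef_pos: [686.4, -44.8, 223.5]
ee_rot: [0.0, 0.973, 0.232, 0.0]
force: [0.2, -0.7, 0.7]
grip_width: -0.003
grip_force: 0.0
time_s: 24.62
eef_pos: [629.9, 196.9, 223.3]
ee_rot: [0.0, 0.973, 0.232, 0.0]
force: [0.3, 0.0, -1.4]
grip_width: 0.001
grip_force: 0.0
```

View pics/p4.png

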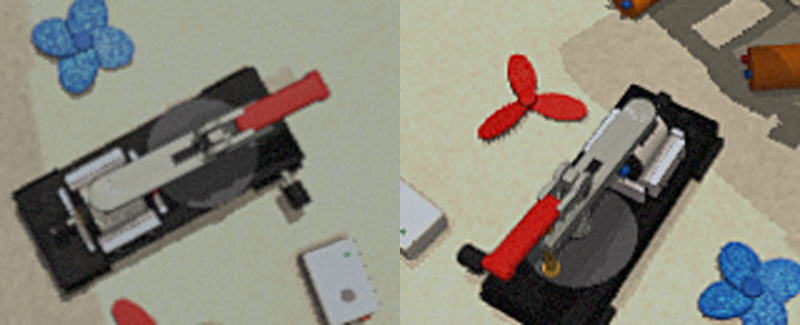

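The lever lies down over the heel: its tip is at (319,83) in the top crop and (499,263) in the scene crop. The strap is over the generator and the bystanders are unmoved. One numeric check of the tip height and strap angle remains.

```bash
python3 - <<'E'
import pickle
from h import *
d=pickle.load(open("d2.pkl","rb"));d1=pickle.load(open("d1.pkl","rb"))
t,s=d["top"],d["scene"]
P=lambda x,y:(220+(x+.5)/2.5-.5,110+(y+.5)/2.5-.5)
Q=lambda x,y:(150+(x-400+.5)/2.5-.5,150+(y+.5)/2.5-.5)
tip=tri(t,P(321,82),s,Q(497,266));print("tip",tip)
a=np.radians(116.4);x=np.array([np.cos(a),np.sin(a)]);y=np.array([-x[1],x[0]]);o=np.array([551,-48.])
def strip(c,z,lo,hi,red):
    X,Y=np.meshgrid(np.arange(lo,hi,1.),np.arange(-40,40,.5))
    W=np.stack([o[0]+X*x[0]+Y*y[0],o[1]+X*x[1]+Y*y[1],np.full_like(X,z)],-1)
    m=proj(c,W).astype(np.float32).reshape(X.shape+(2,))
    return X,Y,cv2.remap(c["image"],m[...,0],m[...,1],1).astype(int)
# red lever centreline; strap centre between x=25..48 (over dark plate)
for n,c,zl in(("now",d["top"],120),("before",d1["top"],150)):
    X,Y,im=strip(c,zl,-110,-15,1);m=(im[...,0]>90)&(im[...,0]>2*im[...,1])
    p=np.polyfit(X[m],Y[m],1);print(n,"lever fit slope deg",np.degrees(p[0]),p, "xmin",X[m].min())
    X,Y,im=strip(c,103,26,46,0);m=(im.min(-1)>85)
    ctr=[(X[0,j],Y[m[:,j],j].mean()) for j in range(X.shape[1])];print(" strap",np.polyfit(*zip(*ctr),1),ctr[0],ctr[-1],m.sum(0)[::6]*.5)
E
```

```text
tip [ 589.24854314 -124.96605869  129.43649752]
now lever fit slope deg -0.6066636393650578 [-0.01058828 -0.47175678] xmin -90.0
 strap [ 0.06332914 -9.3820713 ] (np.float64(26.0), np.float64(-7.571428571428571)) (np.float64(45.0), np.float64(-6.928571428571429)) [24.5 27.5 31.  32. ]
before lever fit slope deg 2.3083528941310596 [0.04028836 0.9101948 ] xmin -58.0
 strap [ 0.03336067 -9.92862452] (np.float64(26.0), np.float64(-9.51086956521739)) (np.float64(45.0), np.float64(-9.229508196721312)) [23.  29.5 30.5 31. ]
```

```bash
python3 -c "
from rig import ctrl
print(ctrl.finish_job())"
```

```text
the job is handed in; nothing more can be done
None
```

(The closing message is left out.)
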